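# Pack the missing carton into the stock rack

### The arm

A 6-joint arm with a two-finger parallel gripper is mounted at the origin on the work surface. World frame = base frame: x ahead of the robot, y to its left, z up, the work surface at z = 0. Lengths are in m, angles in rad, forces in N, time in s.
With the tool pointing down it reaches from about 0.35 to 0.975 m from the base axis. Payload 4.9 kg.
Tool frame: the origin (TCP) lies on the centre line of the jaws, within the pads' length; the fingertips stand 14 mm ahead of it and the grasp point (between the pads) lies 5 mm behind it (manip.nose_length is the distance from the TCP to the fingertips, in m); z points along the fingers, y is the line along which they close (so a half turn about z gives the same grasp; the last joint's range is limited). The gripper opens to 85 mm and grips with 20 to 120 N. Pads are 22 mm wide; open, the fingers measure 114 mm over their backs; the gripper's body (76 mm by 85 mm) begins 54 mm behind the grasp point. The pads swing forward as they close: fully open they stand 13 mm farther back than shut.
Start: joints at [1.002, 0.053, 1.613, -0, 1.476, -0.119], TCP at [0.272, 0.563, 0.245] pointing down, gripper open.
Joint ranges: [-3.01, 3.01], [-1.01, 2.22], [0.06, 2.58], [-1.02, 4.17], [0.09, 2.62], [-3.14, 3.14]. Speed limits (rad/s): [2.57, 2.57, 3.14, 3.14, 3.14, 3.14].

### API

Orientations are given as a unit quaternion [w, x, y, z].
In Python, from plant import manip, imaging gives the robot as it stands.
- The arm moves only by the tool play_rows, never from a script. Its argument "commands" is a list of rows, each a list of 6 numbers: the shift along the tool's x, y, z in mm, then the turn, a rotation vector about the tool's x, y, z in degrees. A call has 1 to 5 rows; each row shifts and turns the commanded pose from where the row before left it, along the tool's axes as they then stand; what a row does not reach is not made up. A row lasts 1/12 s, in which the tool goes at most 41.7 mm and 7.16 degrees, less where a joint would pass 70% of its speed; a pose out of reach is approached as far as the arm can. A call is refused whole if a number of a shift passes 41.7 or a number of a turn 7.16, either way. A call with a gripper value outside its range is refused whole. "hand" is the finger opening in mm, from 0 to 85.4, set as the call begins (left out, the last holds). The fingers move at their own pace and stop on an object; the grip force is fixed at half the most. Time passes only in rows, so rows that do not move let the fingers close. It gives the time, the measured TCP pose, the force, the opening and the grip force at its end, in the units of the state.
- manip.state(): the state, without advancing time (a new reading comes with each control period).
- imaging.grab_frame(name): name is "scene" or "top" or "wrist"; returns a dict with "image" (480x640x3 uint8, red, green, blue), "fx", "fy", "cx", "cy" (pixels), "R" (3x3) and "t" (3): a world point X has camera coordinates R X + t; the wrist camera has in their place "mount" (4x4, takes a point from camera to tool coordinates, whose origin is the TCP and whose axes are the flange's). Camera axes: x right, y down, z forward; pixel columns grow to the right and rows downward; lengths in m; the calibration is good to about 2 mm. A picture is of the moment at which its call begins: read the wrist's pose just before it. There is no depth.
- manip.job_done(): hands the job in; it is judged then, once.
The state is a dict: "time": time; "joint_pos": joint angles; "joint_vel": joint speeds; "joint_efforts": joint torques, N m; "tool_pos": TCP position; "tool_rot": TCP orientation; "contact_force": force on the tool from outside, world axes, zero at the start; "ft_torque": the same for the moment, N m; "gripper_width": opening from 0.0 (shut) to 1.0 (fully open); "grasp_force": force on a finger pad.
Only numpy, scipy, OpenCV 4.12 (cv2) and the standard library are available. Lean on these libraries where they do the work, as an engineer would, in place of code of your own. Each camera call takes 0.05 s, during which the arm holds its last target. There are 200 camera calls.

### The job

The dark steel stock rack on the bench holds two tall flat cartons against its end wall. Find the loose carton of the same size on the bench, stand it upright in the rack beside them, faces parallel, between them and the sliding aluminium stop. Then push the stop up until the three cartons stand snugly packed between it and the wall.

Things in the scene. Friction and masses are not known exactly. Their poses are not given: they have to be found in the camera images.
- carton_mid (a point): Centre (half-way up) of the carton to pack: rigid brown cardboard, blank white label, 110 mm long (x), 40 thick (y), 100 tall, 0.2 to 0.4 kg, upright on the bench to the right; either way round is the same. Around it, not touching, in any order: a carton of this outline only 50 mm tall, one 75 mm thick and 85 tall, and a round cardboard core 60 mm across, 75 tall.
- rack: Fixed dark steel rack to the left: tray 156 mm (x) by 300 mm (y). Origin: centre of its underside, on the bench; tray floor 6 mm up. End wall at the +y end: inner face at y = +144 mm, top 116 mm above the bench. Low lips (10 mm above the floor) along both long sides, 150 mm apart. Cartons stand centred on x = 0, thickness along y.
- stop_mid (a point): Centre of the sliding stop's upright aluminium plate: 130 mm wide (rack x), 12 thick (rack y), 90 tall, top 97 mm above the bench; thin foot 30 mm long behind it (-y). Slides along rack y only, to +y to close, drag about 2 N, stays where left; push its -y face with shut fingers. At the start 115 to 155 mm is free between it and the packed cartons. Snug: this point at rack y = +18 mm.
- packed_mid (a point): Centre (half-way up) of the outer of the two loose cartons already in the rack, size and axes as the one to pack (40 mm thick along y). They have a few mm of play between them and the wall. Packed snug, this one is centred at rack y = +84 mm and the new one at +44 mm.
Things that resemble listed ones, but are neither listed nor needed, are in the scene too. What is shaped like the part that bears carton_mid but purple is not meant.

How it is judged:
At the end, for the whole second after the job is handed in: The new carton stands at rest on the tray, upright and square within 10 degrees, within 12 mm of its snug place along the rack and 25 mm of the middle across it; the outer packed carton is upright within 12 mm of its snug place; the stop is within 10 mm of snug (x of carton_mid in the frame of rack between -0.025 and 0.025 m and y of carton_mid in the frame of rack between 0.032 and 0.056 m and z of carton_mid in the frame of rack between 0.046 and 0.066 m and angle between each of carton_mid, packed_mid's own z axis and vertical below 0.17 rad and angle between the y axis of carton_mid and the y axis of rack, either way round below 0.17 rad and y of packed_mid in the frame of rack between 0.072 and 0.096 m and z of packed_mid in the frame of rack between 0.046 and 0.066 m and y of stop_mid in the frame of rack between 0.008 and 0.024 m and linear speed of carton below 0.02 m/s); the robot touches nothing.
It also fails if it takes over 51 s, if anything falls off the work surface, if the arm or the gripper's body presses on something with over 40 N, if the wrist force passes 120 N, or if a joint passes its speed limit or range.

## Working session

There is one attempt and no reset: what is moved stays moved. The work goes in short steps, Python scripts to look and compute and a tool call to move; the robot and the scene stay as the last step left them, time stands still between calls to the robot, and variables do not carry over. Pictures are saved under pics/ and viewed, at most 12 in all, crops included, and the job is handed in when it is done.

Besides the shell and the picture viewer there is one more tool, called after "Call:" as name([rows], argument=value, ...), one row to a line, values as JSON. play_rows: Moves the arm, as the interface text tells. Its arguments: {"type":"object","properties":{"commands":{"type":"array","items":{"type":"array","items":{"type":"number"}}},"hand":{"type":"number"}},"required":["commands"]}

```bash
mkdir -p pics; ls
python3 - <<'E'
from plant import manip, imaging
import cv2
print(manip.state())
for n in("scene","top"):
    f=imaging.grab_frame(n); cv2.imwrite(f"pics/{n}0.png",f["image"][:,:,::-1])
    print(n,[f[k] for k in("fx","fy","cx","cy","R","t")])
E
```

```text
pics
{'time': 0.0, 'joint_pos': array([ 1.00199001e+00,  5.33948073e-02,  1.61429532e+00, -2.37053802e-05,
        1.47597514e+00, -1.19003644e-01]), 'joint_vel': array([-0.00019912, -0.00098283,  0.00069645, -0.00034212, -0.00052625,
       -0.00074562]), 'joint_efforts': array([-2.45037845e-03, -3.93675935e+01, -3.70174456e+01, -2.86810337e-04,
        7.08468579e-03, -1.14544201e-05]), 'tool_pos': array([0.27143028, 0.56232977, 0.24403866]), 'tool_rot': array([-3.38299956e-04,  2.23008961e-01,  9.74815844e-01, -9.79604029e-04]), 'contact_force': array([-0.84061787,  0.39897043, -0.08221593]), 'ft_torque': array([-0.04472957, -0.00901566,  0.07317532]), 'grasp_force': 0.0, 'gripper_width': 1.0013925327237327}
scene [568.2242733160816, 568.2242733160816, 316.3638808531161, 234.94729286260696, array([[-0.81764853,  0.5757153 , -0.00166763],
       [ 0.47478279,  0.6726571 , -0.56755064],
       [-0.32562584, -0.4648487 , -0.82333681]]), array([ 0.48982083, -0.03986166,  1.44260442])]
top [619.2177375325175, 619.2177375325175, 314.8810904409241, 238.95639328492624, array([[-0.00561285, -0.99997568,  0.00413978],
       [-0.98506589,  0.00481664, -0.17211043],
       [ 0.1720863 , -0.00504399, -0.98506896]]), array([-0.17596608,  0.45385718,  1.66178375])]
```

View pics/scene0.png

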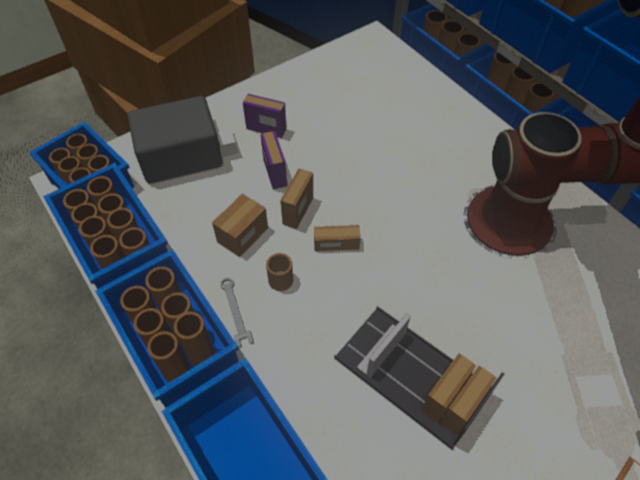

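View pics/top0.png

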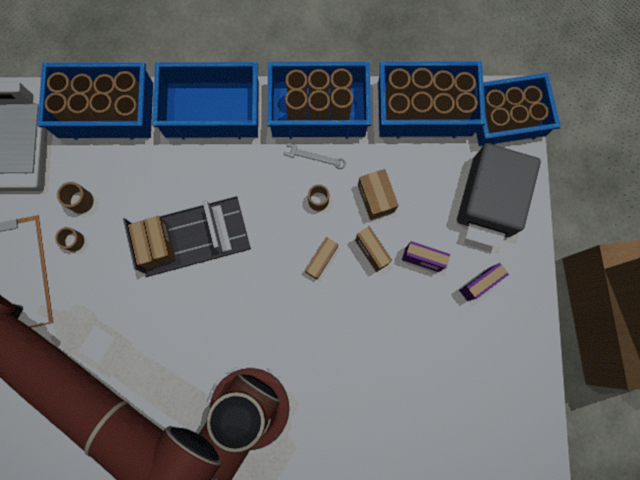

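The scene view shows the target carton at (297,197), the short one at (337,238), the thick one at (240,223), the core at (280,271), and the rack near (420,375). In the top view, the target is at (373,249), the stop at (217,228) and the packed cartons at (151,241).

```bash
cat > h.py <<'E'
import numpy as np, cv2
from plant import manip, imaging
def ray(f,uv,z):
    R,t=np.array(f["R"]),np.array(f["t"]); c=-R.T@t
    d=R.T@np.array([(uv[0]-f["cx"])/f["fx"],(uv[1]-f["cy"])/f["fy"],1.])
    return c+d*(z-c[2])/d[2]
def proj(f,X):
    p=np.array(f["R"])@np.array(X)+np.array(f["t"]); return np.array([f["fx"]*p[0]/p[2]+f["cx"],f["fy"]*p[1]/p[2]+f["cy"]])
E
python3 - <<'E'
from h import *
f=imaging.grab_frame("top"); im=f["image"]
hsv=cv2.cvtColor(im,cv2.COLOR_RGB2HSV)
for p in [(373,243),(380,262),(145,241),(165,240),(321,250),(190,250),(217,215),(222,240)]: print(p,hsv[p[1],p[0]])
a=cv2.resize(im[180:290,110:270],None,fx=5,fy=5,interpolation=cv2.INTER_CUBIC)[:,:,::-1]
cv2.imwrite("pics/c1.png",a)
b=cv2.resize(im[160:290,295:425],None,fx=4.5,fy=4.5,interpolation=cv2.INTER_CUBIC)[:,:,::-1]
cv2.imwrite("pics/c2.png",b)
E
```

```text
(373, 243) [ 19  83 144]
(380, 262) [ 18  82 143]
(145, 241) [ 16 111 115]
(165, 240) [ 13 134  40]
(321, 250) [ 18  87 140]
(190, 250) [108  14  91]
(217, 215) [135   7 138]
(222, 240) [120   7 138]
```

View pics/c1.png

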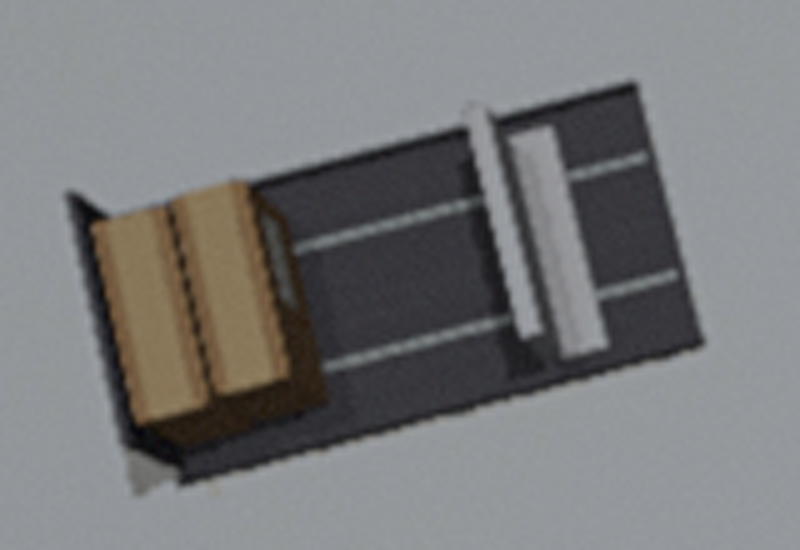

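View pics/c2.png

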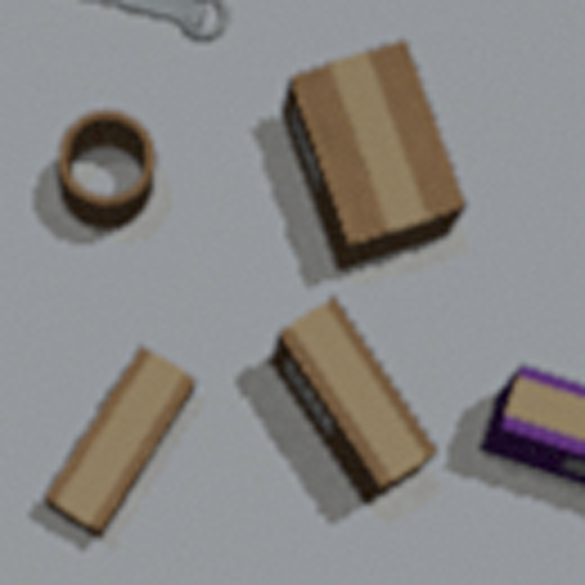

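The crops show: rack −y corners at crop (635,85) and (705,345), lip bottom-left at (180,485), stop top edge running from (478,105) to (530,338), and packed tops spanning (92,225) to (290,378). The target has a label on its left side, and its top face is bright.

Run:
```python
from h import *
f=imaging.grab_frame("top"); im=f["image"]
hsv=cv2.cvtColor(im,cv2.COLOR_RGB2HSV)
m=((hsv[...,0]<28)&(hsv[...,1]>55)&(hsv[...,2]>75)).astype(np.uint8)
n,l,s,c=cv2.connectedComponentsWithStats(m)
for i in range(1,n):
    x,y,w,h,a=s[i]
    if a<120 or not(110<c[i][0]<460 and 160<c[i][1]<300): continue
    r=cv2.minAreaRect(np.argwhere(l==i)[:,::-1].astype(np.float32))
    z=.05 if abs(c[i][0]-321)<8 and c[i][1]>220 else .1
    if c[i][0]<200: z=.106
    if 360<c[i][0]<400 and c[i][1]<215: z=.085
    P=np.array([ray(f,p,z)[:2] for p in cv2.boxPoints(r)])
    C=ray(f,r[0],z); e=[P[1]-P[0],P[2]-P[1]]; L=[np.linalg.norm(q) for q in e]; d=e[int(np.argmax(L))]
    print(c[i].round(1),a,"ctr",C.round(4),"size",np.round(L,4)+.002,"longdir",np.degrees(np.arctan2(d[1],d[0])).round(1), "reach",np.hypot(*C[:2]).round(3))
q=lambda x,y:((x+.5)/5-.5+110,(y+.5)/5-.5+180)
A,B,D=[ray(f,q(*p),.016) for p in [(635,85),(705,345),(180,485)]]
print("rack",A,B,D,np.linalg.norm(A-B),np.linalg.norm(B-D))
u=B-D
for n,v in(("A-B",A-B),("B-D",B-D)):print(n,np.degrees(np.arctan2(v[1],v[0])))
# end wall upper corners (top edge z=.116): crop (68,193) 
print("wall",ray(f,q(68,193),.116))
for p in[(470,105),(488,105),(520,338),(542,336)]: print("stop",p,ray(f,q(*p),.097))
```

```text
[378.4 191.5] 1078 ctr [ 0.5749 -0.3509  0.085 ] size [0.0768 0.1134] longdir -162.0 reach 0.674
[147.7 239.9] 1294 ctr [0.4406 0.2625 0.106 ] size [0.0874 0.1171] longdir -165.0 reach 0.513
[374.2 247.1] 620 ctr [ 0.4196 -0.3349  0.1   ] size [0.0415 0.1123] longdir -147.7 reach 0.537
[321.3 257.6] 591 ctr [ 0.4002 -0.1953  0.05  ] size [0.1124 0.043 ] longdir -32.2 reach 0.445
[427.7 253.8] 348 ctr [ 0.4008 -0.476   0.1   ] size [0.0242 0.1123] longdir -109.1 reach 0.622
rack [0.5793539  0.04151581 0.016     ] [4.30748146e-01 2.51190788e-04 1.60000000e-02] [0.35409922 0.28836847 0.016     ] 0.1542285315593061 0.29813860110334456
A-B 15.518827269500056
B-D -75.10244379611552
wall [0.49758557 0.32676445 0.116     ]
stop (470, 105) [0.54876409 0.11969214 0.097     ]
stop (488, 105) [0.54871951 0.11004803 0.097     ]
stop (520, 338) [0.42208763 0.0900523  0.097     ]
stop (542, 336) [0.42310228 0.07844067 0.097     ]
```

Measured sizes match those given. The target centre is (0.420,−0.335), with its short axis at −57.7°. The rack origin is about (0.4667,0.1652), with its y axis at 105.2°. Next is a helper for constant-twist moves.

```bash
cat >> h.py <<'E'
from scipy.optimize import least_squares
from scipy.spatial.transform import Rotation as Ro
RO=np.array([.4667,.1652]); RY=np.radians(105.2)
def rack2w(x,y): return RO+np.array([x*np.sin(RY)+y*np.cos(RY), -x*np.cos(RY)+y*np.sin(RY)])
def w2rack(p): d=np.array(p)[:2]-RO; return np.array([d[0]*np.sin(RY)-d[1]*np.cos(RY), d[0]*np.cos(RY)+d[1]*np.sin(RY)])
def now():
    s=manip.state(); q=s["tool_rot"]; M=Ro.from_quat([q[1],q[2],q[3],q[0]]).as_matrix()
    return s["tool_pos"],np.degrees(np.arctan2(M[1,1],M[0,1])),M,s
def plan(goal,yaw,N):
    """constant row [dx dy dz 0 0 wz] repeated N times; yaw = direction of tool y (mod 180), deg"""
    p,y0,M,s=now(); dyaw=yaw-y0
    def end(v):
        q=p[:2].copy()
        for k in range(N):
            a=np.radians(y0+dyaw*k/N); Y=np.array([np.cos(a),np.sin(a)]); X=np.array([-Y[1],Y[0]])
            q=q+v[0]*X+v[1]*Y
        return q
    v=least_squares(lambda v:end(v)-goal[:2],[0,0]).x*1e3
    print("at",p.round(4),"yaw",y0.round(2),"tilt",M[:,2].round(4),"N",N,"row",v.round(2),round((p[2]-goal[2])*1e3/N,2),"wz",round(-dyaw/N,3))
E
python3 - <<'E'
from h import *
plan([.4196,-.3349,.2],-57.7,30)
E
```

```text
at [0.2715 0.5625 0.2445] yaw 64.23 tilt [-7.0e-04 -1.1e-03 -1.0e+00] N 30 row [-36.79   2.62] 1.48 wz 4.064
```

Call:
play_rows([
  [-36.8, 2.6, 1.5, 0, 0, 4.06],
  [-36.8, 2.6, 1.5, 0, 0, 4.06],
  [-36.8, 2.6, 1.5, 0, 0, 4.06],
  [-36.8, 2.6, 1.5, 0, 0, 4.06],
  [-36.8, 2.6, 1.5, 0, 0, 4.06],
], hand=85)

```text
time: 0.62
tool_pos: [0.4322, 0.4706, 0.2374]
tool_rot: [-0.0, 0.393, 0.92, -0.0]
contact_force: [-0.3, 0.1, -0.3]
gripper_width: 0.995
grasp_force: 0.0
```

Call:
play_rows([
  [-36.8, 2.6, 1.5, 0, 0, 4.06],
  [-36.8, 2.6, 1.5, 0, 0, 4.06],
  [-36.8, 2.6, 1.5, 0, 0, 4.06],
  [-36.8, 2.6, 1.5, 0, 0, 4.06],
  [-36.8, 2.6, 1.5, 0, 0, 4.06],
])

```text
time: 1.03
tool_pos: [0.5496, 0.329, 0.2299]
tool_rot: [-0.0, 0.549, 0.836, -0.0]
contact_force: [-0.6, -0.1, 0.8]
gripper_width: 0.998
grasp_force: 0.0
```

Call:
play_rows([
  [-36.8, 2.6, 1.5, 0, 0, 4.06],
  [-36.8, 2.6, 1.5, 0, 0, 4.06],
  [-36.8, 2.6, 1.5, 0, 0, 4.06],
  [-36.8, 2.6, 1.5, 0, 0, 4.06],
  [-36.8, 2.6, 1.5, 0, 0, 4.06],
])

```text
time: 1.45
tool_pos: [0.6104, 0.1558, 0.2224]
tool_rot: [-0.0, 0.688, 0.726, -0.0]
contact_force: [0.8, -0.6, 0.8]
gripper_width: 0.999
grasp_force: 0.0
```

Call:
play_rows([
  [-36.8, 2.6, 1.5, 0, 0, 4.06],
  [-36.8, 2.6, 1.5, 0, 0, 4.06],
  [-36.8, 2.6, 1.5, 0, 0, 4.06],
  [-36.8, 2.6, 1.5, 0, 0, 4.06],
  [-36.8, 2.6, 1.5, 0, 0, 4.06],
])

```text
time: 1.87
tool_pos: [0.6073, -0.0277, 0.215]
tool_rot: [0.0, 0.805, 0.594, -0.0]
contact_force: [0.4, -0.8, 0.4]
gripper_width: 0.994
grasp_force: 0.0
```

Call:
play_rows([
  [-36.8, 2.6, 1.5, 0, 0, 4.06],
  [-36.8, 2.6, 1.5, 0, 0, 4.06],
  [-36.8, 2.6, 1.5, 0, 0, 4.06],
  [-36.8, 2.6, 1.5, 0, 0, 4.06],
  [-36.8, 2.6, 1.5, 0, 0, 4.06],
])

```text
time: 2.28
tool_pos: [0.5408, -0.1989, 0.2076]
tool_rot: [0.0, 0.897, 0.442, 0.0]
contact_force: [0.6, 0.2, -0.7]
gripper_width: 1.001
grasp_force: 0.0
```

Call:
play_rows([
  [-36.8, 2.6, 1.5, 0, 0, 4.06],
  [-36.8, 2.6, 1.5, 0, 0, 4.06],
  [-36.8, 2.6, 1.5, 0, 0, 4.06],
  [-36.8, 2.6, 1.5, 0, 0, 4.06],
  [-36.8, 2.6, 1.5, 0, 0, 4.06],
])

```text
time: 2.7
tool_pos: [0.419, -0.3362, 0.2001]
tool_rot: [0.0, 0.961, 0.278, 0.0]
contact_force: [0.3, -0.5, 0.0]
gripper_width: 0.996
grasp_force: 0.0
```

Call:
play_rows([
  [0, 0, 0, 0, 0, 0],
  [0, 0, 0, 0, 0, 0],
])

```text
time: 2.87
tool_pos: [0.4191, -0.336, 0.2]
tool_rot: [-0.0, 0.961, 0.278, 0.0]
contact_force: [0.3, -0.2, 0.9]
gripper_width: 0.993
grasp_force: 0.0
```

Run:
```python
from h import *
plan([.4196,-.3349,.07],-57.7,5)
p,y,M,s=now(); f=imaging.grab_frame("wrist")
cv2.imwrite("pics/w1.png",f["image"][:,:,::-1])
T=np.eye(4);T[:3,:3]=M;T[:3,3]=p
W=T@f["mount"]; R=W[:3,:3].T; g=dict(f,R=R,t=-R@W[:3,3])
hsv=cv2.cvtColor(f["image"],cv2.COLOR_RGB2HSV)
m=((hsv[...,0]<28)&(hsv[...,1]>55)&(hsv[...,2]>75)).astype(np.uint8)
n,l,st,c=cv2.connectedComponentsWithStats(m)
for i in range(1,n):
    if st[i][4]<2000: continue
    r=cv2.minAreaRect(np.argwhere(l==i)[:,::-1].astype(np.float32))
    P=np.array([ray(g,q,.1)[:2] for q in cv2.boxPoints(r)])
    print(st[i],"ctr",P.mean(0).round(4),[np.linalg.norm(P[k+1]-P[k]).round(4) for k in(0,1)],[np.degrees(np.arctan2(*(P[k+1]-P[k])[::-1])).round(1) for k in (0,1)])
print("expected px",proj(g,[.4196,-.3349,.1]),s["time"],s["contact_force"])
```

```text
at [ 0.4191 -0.336   0.2   ] yaw -57.76 tilt [-1.e-04  6.e-04 -1.e+00] N 5 row [ 0.2  -0.12] 26.0 wz -0.012
[  403     0   172   136 16526] ctr [ 0.5553 -0.3554] [np.float64(0.0693), np.float64(0.0699)] [np.float64(18.0), np.float64(-71.8)]
[  48   75  168  125 9773] ctr [ 0.4151 -0.2141] [np.float64(0.0906), np.float64(0.0326)] [np.float64(-33.0), np.float64(-122.7)]
[  285   146    71   180 11822] ctr [ 0.422  -0.3345] [np.float64(0.0391), np.float64(0.1103)] [np.float64(-57.9), np.float64(-146.5)]
expected px [318.36241036 244.64776311] 2.8667 [ 0.25261528 -0.20328412  0.8614018 ]
```

View pics/w1.png

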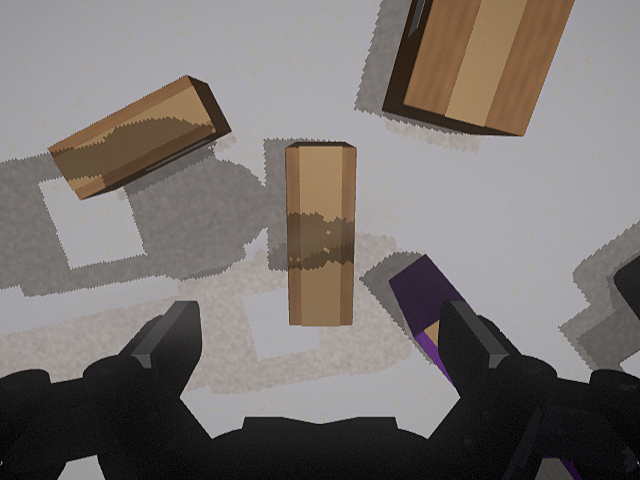

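The wrist view shows the target centred between the fingers at (320,235). The purple carton at (430,290) is clear of the right finger. I'll go down and grip.

Call:
play_rows([
  [2.3, 0, 26, 0, 0, 0],
  [0, 0, 26, 0, 0, 0],
  [0, 0, 26, 0, 0, 0],
  [0, 0, 26, 0, 0, 0],
  [0, 0, 26, 0, 0, 0],
])

```text
time: 3.33
tool_pos: [0.4236, -0.3325, 0.0693]
tool_rot: [0.0, 0.96, 0.281, 0.0]
contact_force: [0.2, -0.3, -0.3]
gripper_width: 0.993
grasp_force: 0.0
```

Call:
play_rows([
  [0, 0, 0, 0, 0, 0],
  [0, 0, 0, 0, 0, 0],
  [0, 0, 0, 0, 0, 0],
  [0, 0, 0, 0, 0, 0],
  [0, 0, 0, 0, 0, 0],
], hand=0)

```text
time: 3.75
tool_pos: [0.4238, -0.3347, 0.0729]
tool_rot: [0.002, 0.96, 0.279, 0.001]
contact_force: [1.4, 1.0, 2.7]
gripper_width: 0.462
grasp_force: 61.0
```

Call:
play_rows([
  [0, 0, 0, 0, 0, 0],
  [0, 0, 0, 0, 0, 0],
  [0, 0, 0, 0, 0, 0],
  [0, 0, 0, 0, 0, 0],
  [0, 0, 0, 0, 0, 0],
])

```text
time: 4.17
tool_pos: [0.4238, -0.3347, 0.0728]
tool_rot: [0.002, 0.96, 0.279, 0.001]
contact_force: [1.3, 3.3, 6.1]
gripper_width: 0.463
grasp_force: 61.3
```

Call:
play_rows([
  [0, 0, -20, 0, 0, 0],
  [0, 0, -28, 0, 0, 0],
  [0, 0, -28, 0, 0, 0],
  [0, 0, -28, 0, 0, 0],
  [0, 0, -28, 0, 0, 0],
])

```text
time: 4.58
tool_pos: [0.4217, -0.3334, 0.2031]
tool_rot: [-0.0, 0.96, 0.279, -0.0]
contact_force: [0.5, -0.1, -3.0]
gripper_width: 0.46
grasp_force: 61.2
```

Run:
```python
from h import *
p,y,M,s=now();print(p,y,s["grasp_force"],s["gripper_width"])
g=rack2w(0,-.002); print(g); plan([*g,.205],-74.8,20)
```

```text
[ 0.42166166 -0.33338944  0.20309685] -57.58541093929733 61.15996956825256 0.4601847169171289
[0.46722438 0.16326997]
at [ 0.4217 -0.3334  0.2031] yaw -57.59 tilt [-9.e-04  4.e-04 -1.e+00] N 20 row [ 12.32 -21.79] -0.1 wz 0.861
```

Call:
play_rows([
  [12.3, -21.8, 0, 0, 0, 0.86],
  [12.3, -21.8, 0, 0, 0, 0.86],
  [12.3, -21.8, 0, 0, 0, 0.86],
  [12.3, -21.8, 0, 0, 0, 0.86],
  [12.3, -21.8, 0, 0, 0, 0.86],
])

```text
time: 5.0
tool_pos: [0.4187, -0.2075, 0.2018]
tool_rot: [-0.0, 0.97, 0.242, -0.0]
contact_force: [0.7, 0.7, -2.9]
gripper_width: 0.461
grasp_force: 61.5
```

Call:
play_rows([
  [12.3, -21.8, 0, 0, 0, 0.86],
  [12.3, -21.8, 0, 0, 0, 0.86],
  [12.3, -21.8, 0, 0, 0, 0.86],
  [12.3, -21.8, 0, 0, 0, 0.86],
  [12.3, -21.8, 0, 0, 0, 0.86],
])

```text
time: 5.42
tool_pos: [0.4254, -0.0826, 0.2018]
tool_rot: [-0.0, 0.979, 0.206, -0.0]
contact_force: [1.6, 0.1, -2.9]
gripper_width: 0.46
grasp_force: 61.4
```

Call:
play_rows([
  [12.3, -21.8, 0, 0, 0, 0.86],
  [12.3, -21.8, 0, 0, 0, 0.86],
  [12.3, -21.8, 0, 0, 0, 0.86],
  [12.3, -21.8, 0, 0, 0, 0.86],
  [12.3, -21.8, 0, 0, 0, 0.86],
])

```text
time: 5.83
tool_pos: [0.4415, 0.0415, 0.2019]
tool_rot: [0.0, 0.986, 0.169, -0.0]
contact_force: [0.2, -0.4, -2.7]
gripper_width: 0.46
grasp_force: 61.4
```

Call:
play_rows([
  [12.3, -21.8, 0, 0, 0, 0.86],
  [12.3, -21.8, 0, 0, 0, 0.86],
  [12.3, -21.8, 0, 0, 0, 0.86],
  [12.3, -21.8, 0, 0, 0, 0.86],
  [12.3, -21.8, 0, 0, 0, 0.86],
])

```text
time: 6.25
tool_pos: [0.4668, 0.164, 0.2018]
tool_rot: [0.0, 0.991, 0.132, -0.0]
contact_force: [-0.9, -0.5, -3.1]
gripper_width: 0.455
grasp_force: 61.4
```

Call:
play_rows([
  [0, 0, 0, 0, 0, 0],
  [0, 0, 0, 0, 0, 0],
  [0, 0, 0, 0, 0, 0],
])

```text
time: 6.5
tool_pos: [0.4668, 0.1624, 0.2018]
tool_rot: [0.0, 0.991, 0.133, -0.001]
contact_force: [-0.8, -0.1, -3.3]
gripper_width: 0.461
grasp_force: 61.9
```

Run:
```python
from h import *
g=rack2w(0,-.002); plan([*g,.079],-74.8,5); print(w2rack(now()[0]),manip.state()["contact_force"])
f=imaging.grab_frame("top"); cv2.imwrite("pics/t2.png",cv2.resize(f["image"][170:300,100:280],None,fx=4,fy=4,interpolation=cv2.INTER_CUBIC)[:,:,::-1])
```

```text
at [0.4668 0.1624 0.2018] yaw -74.76 tilt [-1.e-03 -9.e-04 -1.e+00] N 5 row [ 0.13 -0.14] 24.56 wz 0.007
[-0.00062671 -0.00267968] [-0.75229948 -0.05489952 -3.33505686]
```

View pics/t2.png

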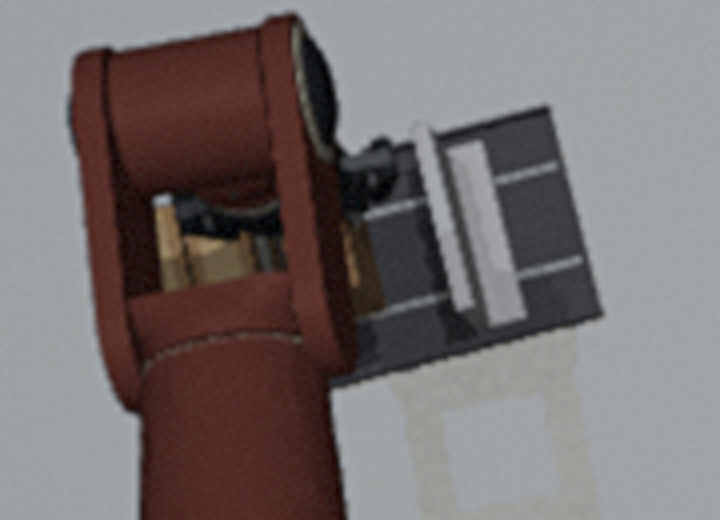

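The arm hides the rack in this view, but the stop is unmoved and nothing touches. Lowering now.

Call:
play_rows([
  [0, 0, 25, 0, 0, 0],
  [0, 0, 28, 0, 0, 0],
  [0, 0, 28, 0, 0, 0],
  [0, 0, 24, 0, 0, 0],
  [0, 0, 10, 0, 0, 0],
])

```text
time: 6.97
tool_pos: [0.4645, 0.1613, 0.0834]
tool_rot: [0.0, 0.991, 0.132, -0.003]
contact_force: [-0.9, -0.5, -2.8]
gripper_width: 0.459
grasp_force: 61.9
```

Call:
play_rows([
  [0, 0, 3, 0, 0, 0],
  [0, 0, 2, 0, 0, 0],
  [0, 0, 1, 0, 0, 0],
  [0, 0, 0, 0, 0, 0],
  [0, 0, 0, 0, 0, 0],
])

```text
time: 7.38
tool_pos: [0.4685, 0.1631, 0.083]
tool_rot: [-0.0, 0.991, 0.132, 0.001]
contact_force: [-0.2, 0.3, -2.4]
gripper_width: 0.461
grasp_force: 61.9
```

Call:
play_rows([
  [0, 0, 1, 0, 0, 0],
  [0, 0, 1, 0, 0, 0],
  [0, 0, 0, 0, 0, 0],
  [0, 0, 0, 0, 0, 0],
  [0, 0, 0, 0, 0, 0],
])

```text
time: 7.8
tool_pos: [0.4672, 0.163, 0.0793]
tool_rot: [-0.0, 0.991, 0.133, -0.0]
contact_force: [0.0, 0.4, -3.3]
gripper_width: 0.46
grasp_force: 61.9
```

Call:
play_rows([
  [0, 0, 1, 0, 0, 0],
  [0, 0, 0, 0, 0, 0],
  [0, 0, 1, 0, 0, 0],
  [0, 0, 0, 0, 0, 0],
  [0, 0, 0, 0, 0, 0],
])

```text
time: 8.22
tool_pos: [0.4675, 0.1631, 0.0789]
tool_rot: [0.0, 0.991, 0.133, -0.0]
contact_force: [-5.9, -0.4, 8.9]
gripper_width: 0.459
grasp_force: 63.2
```

Contact on the tray at the expected height. Releasing partway, then lifting.

Call:
play_rows([
  [0, 0, 0, 0, 0, 0],
  [0, 0, 0, 0, 0, 0],
  [0, 0, 0, 0, 0, 0],
  [0, 0, 0, 0, 0, 0],
], hand=58)

```text
time: 8.55
tool_pos: [0.4674, 0.163, 0.0773]
tool_rot: [-0.0, 0.991, 0.132, 0.0]
contact_force: [-0.0, -1.4, -0.7]
gripper_width: 0.679
grasp_force: 0.0
```

Call:
play_rows([
  [0, 0, -10, 0, 0, 0],
  [0, 0, -25, 0, 0, 0],
  [0, 0, -35, 0, 0, 0],
  [0, 0, -35, 0, 0, 0],
  [0, 0, -15, 0, 0, 0],
])

```text
time: 8.97
tool_pos: [0.4695, 0.1634, 0.2035]
tool_rot: [-0.0, 0.991, 0.133, 0.004]
contact_force: [-0.0, -0.1, 1.5]
gripper_width: 0.681
grasp_force: 0.0
```

Run:
```python
from h import *
p,y,M,s=now(); print(w2rack(p),p,y,s["contact_force"])
f=imaging.grab_frame("wrist"); cv2.imwrite("pics/w2.png",f["image"][:,:,::-1])
g=rack2w(0,-.115); plan([*g,.2],y,5)
```

```text
[ 0.0022409  -0.00246516] [0.46950884 0.16340862 0.20353091] -74.76980071479336 [-0.03303899 -0.12618533  1.54145379]
at [0.4706 0.1636 0.2056] yaw -74.77 tilt [ 0.0117  0.0022 -0.9999] N 5 row [-0.69 22.49] 1.11 wz 0.0
```

View pics/w2.png

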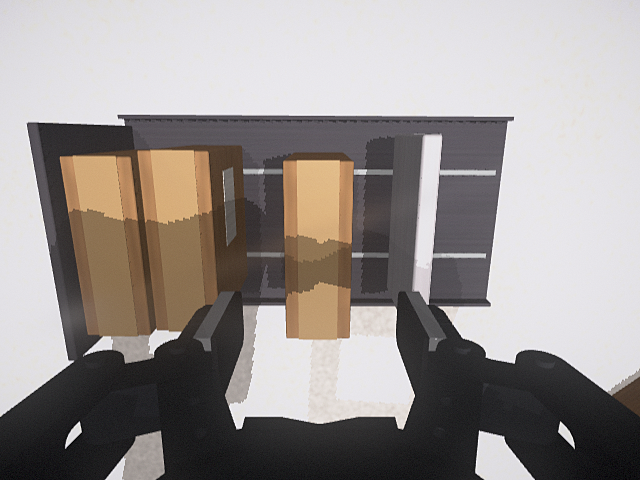

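The new carton stands upright and parallel at (318,245), between the packed pair and the stop at (425,220). I'll move behind the stop, shut the fingers and descend.

Call:
play_rows([
  [0, 22.5, 0, 0, 0, 0],
  [0, 22.5, 0, 0, 0, 0],
  [0, 22.5, 0, 0, 0, 0],
  [0, 22.5, 0, 0, 0, 0],
  [0, 22.5, 0, 0, 0, 0],
], hand=0)

```text
time: 9.43
tool_pos: [0.4968, 0.0534, 0.1974]
tool_rot: [0.0, 0.991, 0.133, 0.0]
contact_force: [0.6, -0.6, 1.1]
gripper_width: 0.001
grasp_force: 0.0
```

Call:
play_rows([
  [0, 0, 0, 0, 0, 0],
  [0, 0, 0, 0, 0, 0],
  [0, 0, 0, 0, 0, 0],
])

```text
time: 9.68
tool_pos: [0.4966, 0.0548, 0.1972]
tool_rot: [-0.0, 0.991, 0.132, -0.0]
contact_force: [0.1, 0.1, 1.1]
gripper_width: -0.002
grasp_force: 0.0
```

Run:
```python
from h import *
p,y,M,s=now(); print(w2rack(p),p,y,s["contact_force"],s["gripper_width"])
f=imaging.grab_frame("wrist"); cv2.imwrite("pics/w3.png",f["image"][:,:,::-1])
```

```text
[-1.0195935e-04 -1.1442615e-01] [0.49660291 0.05475015 0.19724085] -74.780854654449 [0.09787553 0.07004437 1.13452238] -0.001648473254142479
```

View pics/w3.png

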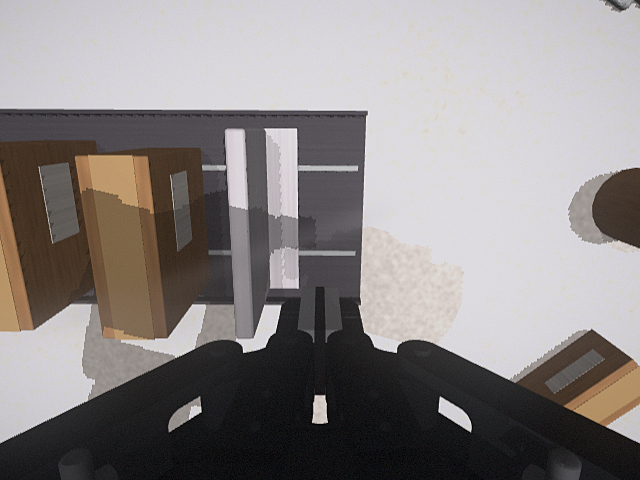

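The shut fingers are clear of the stop's plate (plate at x≈245, fingers at x≈320). Descend to TCP z≈0.08 and start pushing.

Call:
play_rows([
  [0, 0, 25, 0, 0, 0],
  [0, 0, 30, 0, 0, 0],
  [0, 0, 30, 0, 0, 0],
  [0, 0, 22, 0, 0, 0],
  [0, 0, 10, 0, 0, 0],
])

```text
time: 10.15
tool_pos: [0.4941, 0.0555, 0.0766]
tool_rot: [-0.001, 0.991, 0.133, -0.003]
contact_force: [-1.3, -0.8, 0.7]
gripper_width: -0.004
grasp_force: 0.0
```

Call:
play_rows([
  [0, -4, 0, 0, 0, 0],
  [0, -4, 0, 0, 0, 0],
  [0, -4, 0, 0, 0, 0],
  [0, -4, 0, 0, 0, 0],
  [0, -4, 0, 0, 0, 0],
])

```text
time: 10.57
tool_pos: [0.4927, 0.0743, 0.0821]
tool_rot: [0.0, 0.991, 0.133, 0.002]
contact_force: [0.1, 0.5, 1.3]
gripper_width: 0.003
grasp_force: 0.0
```

Call:
play_rows([
  [0, -4, 0, 0, 0, 0],
  [0, -4, 0, 0, 0, 0],
  [0, -4, 0, 0, 0, 0],
  [0, -4, 0, 0, 0, 0],
  [0, -4, 0, 0, 0, 0],
])

```text
time: 10.98
tool_pos: [0.4867, 0.0932, 0.0808]
tool_rot: [0.0, 0.991, 0.132, 0.001]
contact_force: [0.8, -1.0, 1.7]
gripper_width: 0.0
grasp_force: 1.0
```

Call:
play_rows([
  [0, -4, 0, 0, 0, 0],
  [0, -4, 0, 0, 0, 0],
  [0, -4, 0, 0, 0, 0],
  [0, -4, 0, 0, 0, 0],
  [0, -4, 0, 0, 0, 0],
])

```text
time: 11.4
tool_pos: [0.4811, 0.1127, 0.0803]
tool_rot: [-0.0, 0.991, 0.132, 0.0]
contact_force: [2.2, -1.6, 1.7]
gripper_width: -0.001
grasp_force: 1.0
```

Run:
```python
from h import *
p,y,M,s=now(); print(w2rack(p),p,y,s["contact_force"])
```

```text
[ 9.02117653e-05 -5.44159840e-02] [0.48105434 0.11271133 0.08029963] -74.77568746547088 [ 2.22357024 -1.57453603  1.67918792]
```

Call:
play_rows([
  [0, -4, 0, 0, 0, 0],
  [0, -4, 0, 0, 0, 0],
  [0, -4, 0, 0, 0, 0],
  [0, -4, 0, 0, 0, 0],
  [0, -4, 0, 0, 0, 0],
])

```text
time: 11.82
tool_pos: [0.4759, 0.1318, 0.0803]
tool_rot: [0.0, 0.991, 0.132, 0.0]
contact_force: [3.7, -1.8, -0.6]
gripper_width: 0.004
grasp_force: 1.7
```

Call:
play_rows([
  [0, -3, 0, 0, 0, 0],
  [0, -3, 0, 0, 0, 0],
  [0, -3, 0, 0, 0, 0],
  [0, -3, 0, 0, 0, 0],
  [0, -3, 0, 0, 0, 0],
])

```text
time: 12.23
tool_pos: [0.4719, 0.1463, 0.0803]
tool_rot: [0.0, 0.991, 0.132, 0.0]
contact_force: [3.1, -2.7, -0.2]
gripper_width: -0.002
grasp_force: 1.6
```

Run:
```python
from h import *
p,y,M,s=now(); print(w2rack(p),p,y,s["contact_force"])
f=imaging.grab_frame("wrist"); cv2.imwrite("pics/w4.png",f["image"][:,:,::-1])
```

```text
[ 3.33526357e-05 -1.95546134e-02] [0.47185919 0.14633822 0.08031032] -74.7746164716606 [ 3.13619974 -2.7207697  -0.19063895]
```

View pics/w4.png

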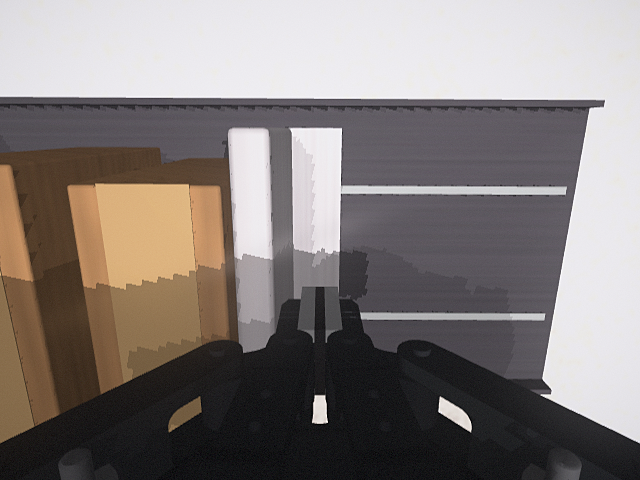

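The carton is flush against the stop (contact at x≈230), there is still a gap to the packed pair, and forces are small. I'll continue slowly.

Call:
play_rows([
  [0, -2, 0, 0, 0, 0],
  [0, -2, 0, 0, 0, 0],
  [0, -2, 0, 0, 0, 0],
  [0, -2, 0, 0, 0, 0],
  [0, -2, 0, 0, 0, 0],
])

```text
time: 12.7
tool_pos: [0.4691, 0.1557, 0.0803]
tool_rot: [0.0, 0.991, 0.132, -0.0]
contact_force: [3.3, -4.4, 0.3]
gripper_width: -0.0
grasp_force: 2.2
```

Call:
play_rows([
  [0, -1, 0, 0, 0, 0],
  [0, -1, 0, 0, 0, 0],
  [0, -1, 0, 0, 0, 0],
  [0, 0, 0, 0, 0, 0],
  [0, 0, 0, 0, 0, 0],
])

```text
time: 13.12
tool_pos: [0.4683, 0.1588, 0.0802]
tool_rot: [-0.0, 0.991, 0.133, -0.0]
contact_force: [1.7, -2.0, 0.7]
gripper_width: 0.002
grasp_force: 1.4
```

Call:
play_rows([
  [0, -1, 0, 0, 0, 0],
  [0, -1, 0, 0, 0, 0],
  [0, -1, 0, 0, 0, 0],
])

```text
time: 13.37
tool_pos: [0.4678, 0.1609, 0.0803]
tool_rot: [0.001, 0.991, 0.133, -0.0]
contact_force: [3.3, -5.7, 0.8]
gripper_width: 0.002
grasp_force: 3.3
```

Call:
play_rows([
  [0, -1, 0, 0, 0, 0],
  [0, -0.5, 0, 0, 0, 0],
])

```text
time: 13.53
tool_pos: [0.4674, 0.1624, 0.0803]
tool_rot: [0.001, 0.991, 0.133, -0.0]
contact_force: [2.8, -5.9, 0.9]
gripper_width: -0.0
grasp_force: 3.2
```

Run:
```python
from h import *
p,y,M,s=now(); print(w2rack(p),p,y,s["contact_force"])
f=imaging.grab_frame("top"); 
q=[p for p in[(.065,.018,.097),(-.065,.018,.097),(.065,.064,.106)]]
for a in q: print(a,proj(f,[*rack2w(*a[:2]),a[2]]))
f=imaging.grab_frame("scene"); cv2.imwrite("pics/s2.png",cv2.resize(f["image"][290:460,320:520],None,fx=3.5,fy=3.5,interpolation=cv2.INTER_CUBIC)[:,:,::-1])
```

```text
[-9.45245095e-05 -2.89730834e-03] [0.46736843 0.16237927 0.08028556] -74.76349508192457 [ 2.75758584 -5.88164887  0.90707816]
(0.065, 0.018, 0.097) [173.45303724 209.50259364]
(-0.065, 0.018, 0.097) [184.78180131 255.88253404]
(0.065, 0.064, 0.106) [155.81637556 213.27370816]
```

View pics/s2.png

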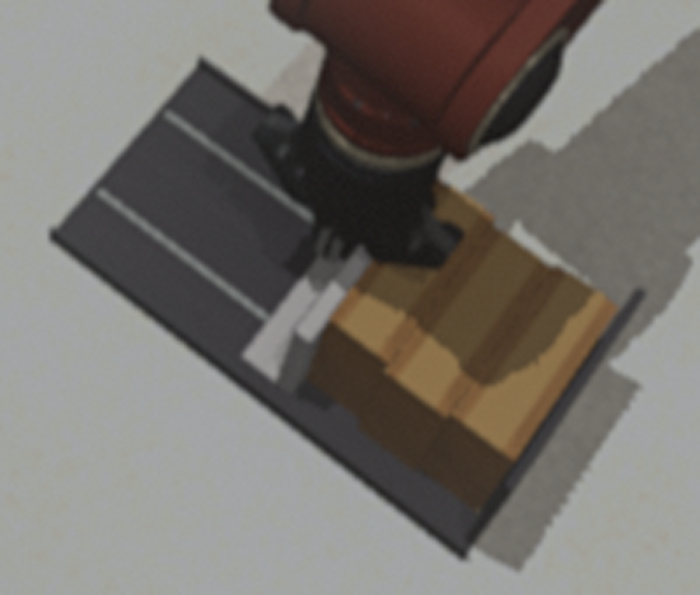

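The scene view shows three cartons in contact with the stop behind them. I'll push the last millimetres until the force jumps.

Call:
play_rows([
  [0, -1, 0, 0, 0, 0],
  [0, 0, 0, 0, 0, 0],
])

```text
time: 13.8
tool_pos: [0.4672, 0.163, 0.0803]
tool_rot: [0.001, 0.991, 0.133, -0.0]
contact_force: [2.1, -7.4, 0.3]
gripper_width: -0.001
grasp_force: 3.7
```

Call:
play_rows([
  [0, -1, 0, 0, 0, 0],
  [0, 0, 0, 0, 0, 0],
])

```text
time: 13.97
tool_pos: [0.4669, 0.1639, 0.0803]
tool_rot: [0.001, 0.991, 0.133, -0.0]
contact_force: [2.2, -8.0, 0.3]
gripper_width: 0.002
grasp_force: 3.9
```

Call:
play_rows([
  [0, -1, 0, 0, 0, 0],
  [0, 0, 0, 0, 0, 0],
])

```text
time: 14.13
tool_pos: [0.4669, 0.1643, 0.0803]
tool_rot: [0.002, 0.991, 0.133, 0.0]
contact_force: [3.4, -10.5, 0.3]
gripper_width: -0.001
grasp_force: 5.2
```

Force climbs with little motion, so the pack is snug. Backing off and lifting clear.

Call:
play_rows([
  [0, 3, 0, 0, 0, 0],
  [0, 8, 0, 0, 0, 0],
  [0, 15, 0, 0, 0, 0],
  [0, 20, 0, 0, 0, 0],
  [0, 10, 0, 0, 0, 0],
])

```text
time: 14.55
tool_pos: [0.481, 0.1108, 0.08]
tool_rot: [-0.0, 0.991, 0.132, -0.001]
contact_force: [0.3, -0.7, 0.0]
gripper_width: -0.002
grasp_force: 0.0
```

Call:
play_rows([
  [0, 0, -25, 0, 0, 0],
  [0, 20, -35, 0, 0, 0],
  [0, 35, -35, 0, 0, 0],
  [0, 40, -35, 0, 0, 0],
  [0, 40, -20, 0, 0, 0],
])

```text
time: 14.97
tool_pos: [0.513, -0.0024, 0.2191]
tool_rot: [-0.0, 0.991, 0.133, 0.002]
contact_force: [0.8, 0.2, -0.1]
gripper_width: -0.003
grasp_force: 0.0
```

Call:
play_rows([
  [0, 40, 0, 0, 0, 0],
  [0, 40, 0, 0, 0, 0],
  [0, 20, 0, 0, 0, 0],
  [0, 0, 0, 0, 0, 0],
  [0, 0, 0, 0, 0, 0],
])

```text
time: 15.38
tool_pos: [0.5382, -0.0992, 0.2153]
tool_rot: [-0.001, 0.991, 0.131, -0.0]
contact_force: [0.1, 1.3, -0.1]
gripper_width: 0.002
grasp_force: 0.0
```

Run:
```python
from h import *
f=imaging.grab_frame("top"); im=f["image"]; x0,y0=110,180
a=im.copy()
cv2.imwrite("pics/t3.png",cv2.resize(a[180:290,110:270],None,fx=5,fy=5,interpolation=cv2.INTER_CUBIC)[:,:,::-1])
hsv=cv2.cvtColor(im,cv2.COLOR_RGB2HSV)
m=((hsv[...,0]<28)&(hsv[...,1]>55)&(hsv[...,2]>75)).astype(np.uint8)
n,l,s,c=cv2.connectedComponentsWithStats(m)
for i in range(1,n):
    if s[i][4]<300 or not(110<c[i][0]<260 and 180<c[i][1]<290): continue
    r=cv2.minAreaRect(np.argwhere(l==i)[:,::-1].astype(np.float32))
    P=[w2rack(ray(f,p,.106)).round(4) for p in cv2.boxPoints(r)]; print(s[i],P)
print(manip.state()["contact_force"],manip.state()["time"])
```

```text
[ 172  141  135  239 7871] [array([-0.3361,  0.1144]), array([ 0.1969, -0.2698]), array([ 0.1154, -0.3738]), array([-0.41  ,  0.0152])]
[ 128  214   53   51 1911] [array([0.0589, 0.146 ]), array([0.0559, 0.0235]), array([-0.0588,  0.0236]), array([-0.0555,  0.1447])]
[-0.36508114 -0.28871923 -0.2989558 ] 15.4333
```

View pics/t3.png

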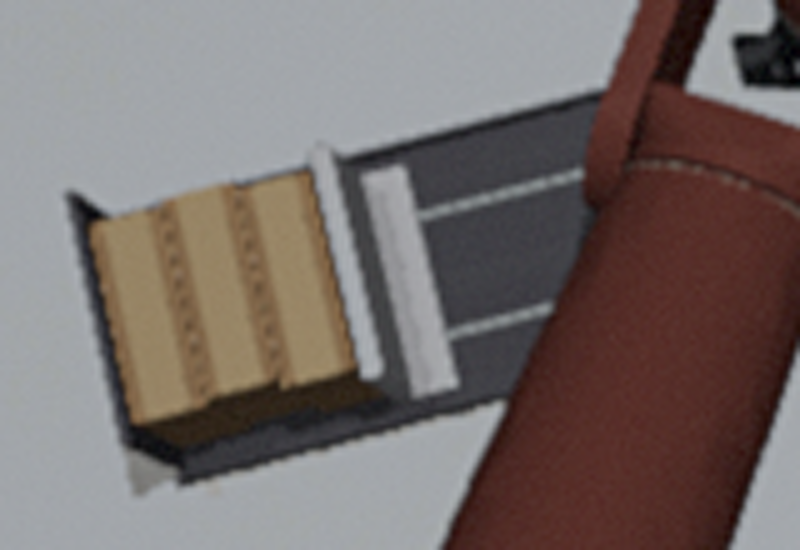

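The pack runs from rack y 23.5 to 145 mm (ideal 24 to 144), the stop is flush, and the arm is clear.

```bash
python3 -c "
from plant import manip
print(manip.job_done())"
```

```text
the job is handed in; nothing more can be done
None
```

The loose carton stands upright in the rack beside the two packed ones, with the stop pushed up snug behind it (pack measured at rack y 23.5–145 mm, ideal 24–144) and the arm clear; I handed the job in at about 15 s, and no verdict was returned.

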